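# Slide the bar under the spotting point and lock the bed

## Robot

A 6-joint arm with a two-finger parallel gripper is mounted at the origin on the work surface; the furniture and walls round the work are solid. World frame = base frame: x ahead of the robot, y to its left, z up, the work surface at z = 0. Lengths are in m, angles in rad, forces in N, time in s.
With the tool pointing down it reaches from about 0.25 to 0.725 m from the base axis. Payload 4 kg.
Tool frame: the origin (TCP) lies at the very end of the fingers, on their centre line; the grasp point (between the pads) lies 19 mm behind it; z points along the fingers, y is the line along which they close (so a half turn about z gives the same grasp; the last joint's range is limited). The gripper opens to 85 mm and grips with 20 to 120 N. Pads are 22 mm wide; open, the fingers measure 114 mm over their backs; the gripper's body (76 mm by 85 mm) begins 54 mm behind the grasp point. The pads swing forward as they close: fully open they stand 13 mm farther back than shut.
Start: joints at [0, 0.241, 0.005, 1.335, 0, 1.571], TCP at [0.5, -0, 0.231] pointing down, gripper open.
Joint ranges: [-2.72, 2.72], [-1.05, 1.87], [-1.09, 1.28], [-1.99, 2.15], [-1.42, 1.44], [-3.14, 3.14]. Speed limits (rad/s): [2.79, 2.79, 3.14, 3.14, 3.14, 3.14].

## Interface

Orientations are given as a unit quaternion [x, y, z, w].
In Python, from workcell import bot, vision, workorder gives the robot as it stands.
- The arm moves only by the shell command python3 -m creep 'ROWS' [OPENING]. ROWS is JSON, a list of rows, each a list of 2 entries, a list of its own where there are three numbers: the shift along the tool's x, y, z in mm, then the turn, a rotation vector about the tool's x, y, z in rad. In form: [[[dx, dy, dz], [wx, wy, wz]], ...]. A call has 1 to 12 rows; each row shifts and turns the commanded pose from where the row before left it, along the tool's axes as they then stand; what a row does not reach is not made up. A row lasts 1/8 s, in which the tool goes at most 62.5 mm and 10.7 degrees, less where a joint would pass 70% of its speed; a pose out of reach is approached as far as the arm can. A call is refused whole if a number of a shift passes 62.5 or a number of a turn 0.188, either way. A call with a gripper value outside its range is refused whole. OPENING is the finger opening in mm, from 0 to 85.4, set as the call begins (- or left out, the last holds). The fingers move at their own pace and stop on an object; the grip force is fixed at half the most. Time passes only in rows, so rows that do not move let the fingers close. It gives the time, the measured TCP pose, the force, the opening and the grip force at its end, in the units of the state.
- bot.get_obs(): the state, without advancing time (a new reading comes with each control period).
- vision.camera(name): name is "scene" or "side" or "wrist"; returns a dict with "image" (420x560x3 uint8, blue, green, red), "z_map" (420x560 float32, m along the optical axis (not along the pixel's ray), 0 where there is no reading), "K" (3x3 intrinsics, pixels), "rvec" (rotation vector, rad) and "tvec" (3), from world to camera coordinates, as OpenCV has them; the wrist camera has in their place "tool_from_camera" (4x4, takes a point from camera to tool coordinates, whose origin is the TCP and whose axes are the flange's). Camera axes: x right, y down, z forward; pixel columns grow to the right and rows downward; lengths in m; the calibration is good to about 2 mm. A picture is of the moment at which its call begins: read the wrist's pose just before it.
- workorder.job_done(): hands the job in; it is judged then, once.
Trained networks look in a picture, given as the dict that the camera call returned (one of the last four; its "shot" number tells which), for a name from the list of things; names that differ only in an ending like _2 or _b are one class to them, and where a whole thing is asked for, a point or a joint stands for the part that bears it (a point fixed in the world has none). Each returns a list of dicts, best first, with "score" (0 to 1); they miss things now and then, are a little off and sometimes report something else, mostly with a low value. They report only what shows in the picture. A call takes as long as a camera call.
- vision.spot_in(picture, query): "position" ([column, row] in pixels, amid what is visible of it).
- vision.place_of(picture, query): "position" ([column, row] in pixels: a listed point, or the origin of a listed thing).
The state is a dict: "clock": time; "joint_pos": joint angles; "joint_vel": joint speeds; "tau": joint torques, N m; "eef_pos": TCP position; "tool_rot": TCP orientation; "ft_force": force on the tool from outside, world axes, zero at the start; "ft_torque": the same for the moment, N m; "grip_width": finger opening in m; "grasp_force": force on a finger pad.
Only numpy, scipy, OpenCV 4.12 (cv2) and the standard library are available. Lean on these libraries where they do the work, as an engineer would, in place of code of your own. Each camera call takes 0.05 s, during which the arm holds its last target. There are 200 camera calls.

## Task

Lay the steel bar flat on the bed of the spotting stand, against its two stop pins, and slide it bevelled end first under the sprung point until the point drops into the round mark in the bar; go by feel and do not force the bar against the point. Then, with a fingertip in the recess of the bed, push the flush lock slide fully to its other end, and leave the bar where it is. Do not disturb the try square, the spanner and the wooden block.

Things in the scene. Friction and masses are not known exactly. Their poses are not given: they have to be found in the camera images.
- stand: low grey spotting stand, fixed to the table. Origin: underside of its bed, below the middle setting of the sprung point, which stands upright on the line x = 0; z up, y the sliding direction, x from the open front to the column. Bed: flat plate, top 16 mm above the origin, x -105 to 105, y -150 to 55 mm. Its recess, open on top: x -93 to -57, y -101 to -15, 9 mm deep.
- stops (a point): on top of the bed, midway between the two upright stop pins (10 mm diameter, 10 mm high), at x 23, y 7, z 16 mm of the stand; the pins stand 15 mm to either side along the stand's y. A bar pushed against both towards +x has its middle line on x = 0, right for the point.
- column (a point): top middle of the crossbar on the column, 46 mm above the bed; column and crossbar take up x 65 to 99, y -32 to 38 mm of the stand. A dark head, 24 mm wide in y, reaches from it over the bed to x -15 (26 to 53 mm above the bed, the point's cap to 68). It is clamped at a setting that differs each time, y -18 to +18 mm of the stand, and is not measured: find it by feel.
- point (a joint): height (m) of the sprung point, a steel pin of 8 mm diameter with a round end in the head: 0 fully down, tip 10 mm above the bed (6 mm below the top of a bar lying there); about 0.006 riding on the bar, near 0 again once dropped into the mark, where it is a firm stop against further sliding. The spring pushes down with 1.3 to 1.7 N.
- work: the work: plain steel bar 184 mm long (its y) x 36 mm wide (x) x 16 mm high (z), about 0.6 kg. Origin: centre of the underside. The last 16 mm of the +y end are bevelled on top, from 16 mm down to 10 mm high, so the point climbs onto the bar when this end comes first. The mark is in its top at y +48 mm, so a grip a little behind the middle stays clear of head and stop pins.
- mark (a point): centre of the mark's mouth in the top of the bar: a round blind hole 13 mm across and 6.5 mm deep, on the bar's middle line, 44 mm from the bevelled end; the point has 2 to 2.5 mm of play in it all round
- lock (a joint): travel of the lock slide (m): 0 at its end towards the stand's -y, 0.018 fully pushed towards the stand's +y (locked). Needs about 2 to 3 N and stays where it is left.
- lock_mid (a point): middle of the top of the lock slide, a black block 32 mm wide (stand x), 22 mm long (stand y), flush with the top of the bed to 1.5 mm, lying in the recess; at travel 0 there are 34 mm of empty recess behind it (towards the stand's -y) where a fingertip goes in to push it towards +y
- try_square: bystander: steel try square, 168 x 100 x 17 mm, lying on the table; origin under its middle
- spanner_17: bystander: combination spanner 224 mm long, lying on the table; origin under its middle
- wood_block: bystander: wooden packing block, 48 x 105 x 32 mm; origin under its middle

How it is judged:
On the way, in this order (a step that is already met when the one before it is completed fails the run):
1. the bar lies flat on the bed and the point has dropped into its mark, with the lock slide not yet pushed (value of joint point below 0.0015 m and y of mark in the frame of stand between -0.021 and 0.021 m and x of mark in the frame of stand between -0.006 and 0.006 m and z of work in the frame of stand below 0.02 m and angle between work's own z axis and vertical below 0.05 rad and value of joint lock below 0.008 m), for 0.2 s.
2. the lock slide is pushed fully home (value of joint lock above 0.015 m), for 0.2 s.
At the end, for the whole second after the job is handed in: The bar lies flat on the bed (within 4 mm of height and 0.05 rad), at rest, with the point down in its mark (point raised less than 1.5 mm; mark within 6 mm of the bed line x = 0 and 21 mm of y = 0 of the stand), and the lock slide is pushed at least 15 of its 18 mm (value of joint point below 0.0015 m and y of mark in the frame of stand between -0.021 and 0.021 m and x of mark in the frame of stand between -0.006 and 0.006 m and z of work in the frame of stand below 0.02 m and angle between work's own z axis and vertical below 0.05 rad and value of joint lock above 0.015 m and linear speed of work below 0.01 m/s); the robot touches nothing.
It fails at once if the bar is forced against the point (over 30 N) (contact force between work and point above 30 N).
It fails at once if the try square is disturbed (over 30 mm) (distance of try_square from where it was at the start of the episode above 0.03 m).
It fails at once if the spanner is disturbed (over 30 mm) (distance of spanner_17 from where it was at the start of the episode above 0.03 m).
It fails at once if the wooden block is disturbed (over 30 mm) (distance of wood_block from where it was at the start of the episode above 0.03 m).
It also fails if it takes over 54 s, if anything falls off the work surface, if the arm or the gripper's body presses on something with over 40 N, if the wrist force passes 120 N, or if a joint passes its speed limit or range.

## Working session

There is one attempt and no reset: what is moved stays moved. The work goes in short steps, Python scripts to look and compute and a shell command to move; the robot and the scene stay as the last step left them, time stands still between calls to the robot, and variables do not carry over. Pictures are saved under pics/ and viewed, at most 10 in all, crops included, and the job is handed in when it is done.

```bash
mkdir -p pics; ls
cat > h.py <<'E'
import numpy as np, cv2
from workcell import bot, vision, workorder
from scipy.spatial.transform import Rotation as R
def w2c(p):
    return R.from_rotvec(np.ravel(p['rvec'])).as_matrix(), np.ravel(p['tvec'])
def pose(p,obs=None):
    # camera->world R,t
    if 'rvec' in p:
        r,t=w2c(p); return r.T,-r.T@t
    T=np.array(p['tool_from_camera']); r=R.from_quat(obs['tool_rot']).as_matrix()
    return r@T[:3,:3], r@T[:3,3]+np.array(obs['eef_pos'])
def ray(p,uv,obs=None):
    r,t=pose(p,obs); d=r@np.linalg.inv(p['K'])@np.array([uv[0],uv[1],1.]); return t,d
def onz(p,uv,z,obs=None):
    t,d=ray(p,uv,obs); return t+d*(z-t[2])/d[2]
def cloud(p,obs=None):
    z=p['z_map']; v,u=np.indices(z.shape); r,t=pose(p,obs)
    c=np.stack([u,v,np.ones_like(u)],-1)@np.linalg.inv(p['K']).T*z[...,None]
    return c@r.T+t
E
python3 - <<'E'
from h import *
o=bot.get_obs(); print(o)
for n in ['scene','side']:
    p=vision.camera(n); cv2.imwrite(f'pics/{n}0.png',p['image'])
    np.savez(f'{n}0.npz',**{k:v for k,v in p.items()})
    C=cloud(p)
    for q in ['stand','stops','column','work','mark','lock_mid','try_square','spanner_17','wood_block']:
        for d in vision.place_of(p,q)[:2]:
            u,v=d['position']; 
            ui,vi=int(round(u)),int(round(v)); print(n,q,round(d['score'],2),np.round([u,v]),np.round(C[vi,ui],3) if 0<=vi<420 and 0<=ui<560 else '')
E
```

```text
pics
{'clock': 0.0, 'joint_pos': array([ 5.35865620e-06,  2.41418950e-01,  3.72246323e-03,  1.33517004e+00,
       -1.25459600e-05,  1.57080663e+00]), 'joint_vel': array([ 5.24062532e-05,  5.17918002e-04, -3.25509308e-04,  3.85164672e-04,
        2.26954551e-04,  7.41309561e-04]), 'tau': array([ 5.50268451e-04, -3.72315860e+01,  2.52406776e+01,  1.67737965e-02,
        2.29149265e-05,  1.14679995e-05]), 'eef_pos': array([ 4.99378766e-01, -1.13169975e-06,  2.30409280e-01]), 'tool_rot': array([ 0.70710815,  0.70710466, -0.00073637, -0.00072748]), 'ft_force': array([-0.0726086 , -0.23308733,  0.04331245]), 'ft_torque': array([-0.00936876,  0.00287645, -0.02276   ]), 'grasp_force': 0.0, 'grip_width': 0.08530095255197756}
scene stand 0.56 [291. 228.] [ 0.5   -0.059  0.015]
scene stand 0.38 [295. 218.] [ 0.5   -0.074  0.076]
scene stops 0.67 [298. 220.] [ 0.515 -0.069  0.051]
scene column 0.59 [285. 248.] [ 0.445 -0.108  0.019]
scene column 0.57 [313. 198.] [ 0.588 -0.038  0.067]
scene work 0.82 [373. 313.] [ 0.515 -0.387  0.018]
scene mark 0.97 [392. 314.] [ 0.557 -0.412  0.01 ]
scene loc
[... 189 characters left out ...]
8.] [0.403 0.331 0.023]
scene wood_block 0.26 [372. 314.] [ 0.511 -0.387  0.018]
side stand 0.95 [293. 235.] [ 0.505 -0.075  0.015]
side stand 0.34 [318. 214.] [ 0.59  -0.026  0.059]
side stops 0.9 [300. 227.] [ 0.527 -0.074  0.048]
side stops 0.72 [317. 218.] [ 0.583 -0.054  0.067]
side column 0.56 [320. 216.] [ 0.592 -0.054  0.076]
side work 0.61 [304. 318.] [ 0.516 -0.394  0.015]
side work 0.47 [316. 215.] [ 0.582 -0.037  0.065]
side mark 0.96 [320. 320.] [ 0.558 -0.403  0.017]
side lock_mid 0.63 [274. 244.] [ 0.442 -0.113  0.014]
side try_square 0.96 [231. 292.] [ 0.312 -0.286 -0.001]
side spanner_17 0.68 [250. 204.] [0.362 0.095 0.007]
side wood_block 0.6 [262. 164.] [0.406 0.325 0.018]
```

Run:
```python
import cv2
for n in['scene','side']:
    a=cv2.imread(f'pics/{n}0.png')[130:370,150:450]; cv2.imwrite(f'pics/{n}0c.png',cv2.resize(a,None,fx=2.5,fy=2.5,interpolation=2))
```

```text
(no output)
```

View pics/scene0c.png

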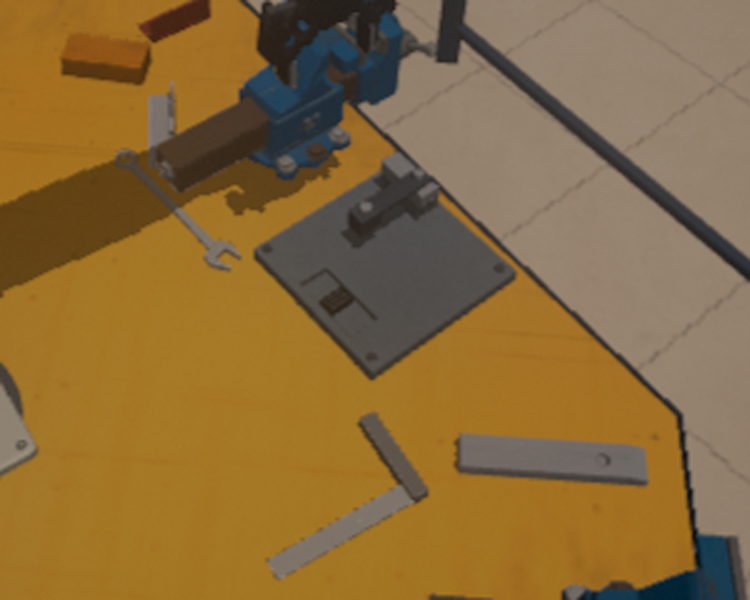

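View pics/side0c.png

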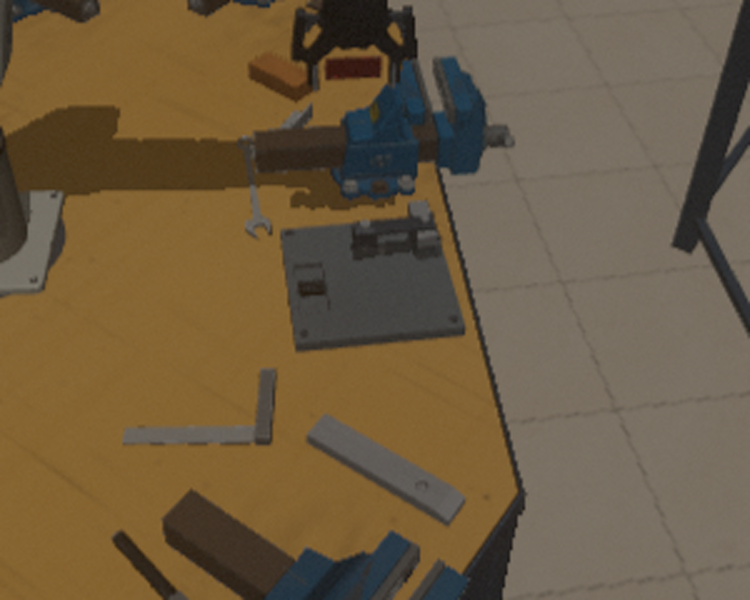

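The overview shows the stand, its column to the far side (+x), the vise beyond it at +y, and the bar at lower right. The mark sits at about crop (603,460) in the scene picture, at the bar's outer end. Next I fit the stand and bar poses from depth.

Run:
```python
from h import *
for n in ['scene','side']:
    p=dict(np.load(f'{n}0.npz',allow_pickle=True)); C=cloud(p); X=C.reshape(-1,3); ok=p['z_map'].ravel()>0
    print(n,'table z',np.median(X[ok&(abs(X[:,0]-.3)<.05)&(abs(X[:,1]+.1)<.08)][:,2]))
    for nm,c,rad,hs in [('bed',(.5,-.1),.17,(205,210)),('bar',(.515,-.39),.12,(184,36))]:
        m=ok&(np.hypot(X[:,0]-c[0],X[:,1]-c[1])<rad)&(X[:,2]>.009)&(X[:,2]<.023)
        img=np.zeros((420,560),np.uint8); img.ravel()[m]=1
        k,l,s,_=cv2.connectedComponentsWithStats(img); i=1+np.argmax(s[1:,4]); mm=(l==i).ravel()
        q=X[mm]; zt=np.median(q[:,2])
        # contour in image, projected to top plane z=.016
        cs,_=cv2.findContours((l==i).astype(np.uint8),0,1); c0=max(cs,key=len)[:,0]
        P=np.array([onz(p,uv,.016)[:2] for uv in c0])*1000
        r=cv2.minAreaRect(P.astype(np.float32)); print(n,nm,mm.sum(),'z',zt,r, 'mean',q.mean(0))
    # head/column
    m=ok&(np.hypot(X[:,0]-.5,X[:,1]+.08)<.14)&(X[:,2]>.035)&(X[:,2]<.1); q=X[m]
    print('high',np.round(q.min(0),3),np.round(q.max(0),3))
    for q,z in [('mark',.016),('work',0),('stand',0),('stops',.016),('lock_mid',.0155)]:
        try:
            pass
        except Exception as e: print(e)
pts={'scene':{'mark':(392,314),'stand':(291,228),'lock_mid':(284,250),'column':(313,198),'stops':(298,220)},'side':{'mark':(320,320),'stand':(293,235),'lock_mid':(274,244),'column':(320,216),'stops':(300,227)}}
zz={'mark':.016,'stand':0,'lock_mid':.016,'column':.062,'stops':.016}
for n in pts:
    p=dict(np.load(f'{n}0.npz',allow_pickle=True))
    for k,u in pts[n].items(): print(n,k,np.round(onz(p,u,zz[k]),4))
```

```text
scene table z 0.6543301578347144
scene bed 4055 z 0.017725497861657447 ((513.5384521484375, -96.04901123046875), (215.606201171875, 211.2860565185547), 4.875894069671631) mean [ 0.50533858 -0.10786955  0.0174689 ]
scene bar 1089 z 0.017102032527045674 ((511.26568603515625, -381.2193298339844), (41.440372467041016, 182.64044189453125), 52.25996398925781) mean [ 0.5105323  -0.38061309  0.0167636 ]
high [ 0.494 -0.076  0.036] [ 0.609 -0.003  0.08 ]
side table z 0.658385322975358
side bed 2594 z 0.01601854292763627 ((516.0390625, -102.35015106201172), (210.3219757080078, 213.53916931152344), 5.054556369781494) mean [ 0.51325623 -0.11798022  0.01598792]
side bar 848 z 0.015699993189217554 ((513.462646484375, -386.66265869140625), (41.050384521484375, 186.0941162109375), 52.332420349121094) mean [ 0.51554392 -0.3875377   0.01546072]
high [ 0.498 -0.078  0.036] [ 0.612 -0.004  0.079]
scene mark [ 0.5535 -0.4137  0.016 ]
scene stand [ 0.5068 -0.05    0.    ]
scene lock_mid [ 0.4403 -0.1106  0.016 ]
scene column [ 0.5909 -0.0344  0.062 ]
scene stops [ 0.5324 -0.0472  0.016 ]
side mark [ 0.5579 -0.4029  0.016 ]
side stand [ 0.5062 -0.0606  0.    ]
side lock_mid [ 0.442  -0.1146  0.016 ]
side column [ 0.5947 -0.0392  0.062 ]
side stops [ 0.5305 -0.04    0.016 ]
```

```bash
python3 -m creep '[[[-54,0,0],[0,0,-0.1]],[[0,0,0],[0,0,0.1]],[[-54,0,0],[0,0,0]],[[-54,0,0],[0,0,0]],[[-54,0,0],[0,0,0]],[[-54,0,0],[0,0,0]],[[-54,0,0],[0,0,0]],[[-50,0,0],[0,0,0]],[[0,0,0],[0,0,-0.18]],[[0,0,0],[0,0,-0.18]],[[0,0,0],[0,0,-0.18]],[[0,0,0],[0,0,-0.18]]]'
python3 - <<'E'
from h import *
o=bot.get_obs(); p=vision.camera('wrist'); cv2.imwrite('pics/w1.png',p['image'])
print(o['joint_pos'],o['tool_rot'],o['eef_pos']); print(p['tool_from_camera'])
for q in ['work','mark']:
    for d in vision.place_of(p,q)[:2]: print(q,d['score'],d['position'],onz(p,d['position'],.016 if q=='mark' else 0,o))
C=cloud(p,o); X=C.reshape(-1,3); ok=p['z_map'].ravel()>0
m=ok&(X[:,2]>.011)&(X[:,2]<.024)&(np.hypot(X[:,0]-.512,X[:,1]+.384)<.13); img=m.reshape(420,560).astype(np.uint8)
k,l,s,_=cv2.connectedComponentsWithStats(img); i=1+np.argmax(s[1:,4])
cs,_=cv2.findContours((l==i).astype(np.uint8),0,1); c0=max(cs,key=len)[:,0]
print(np.median(X[(l==i).ravel()][:,2]),cv2.minAreaRect(np.array([onz(p,u,.016,o)[:2]*1000 for u in c0],np.float32)))
E
```

```text
clock: 2.5
eef_pos: [0.4999, -0.3741, 0.231]
tool_rot: [0.41, 0.912, 0.0, -0.0]
ft_force: [0.2, -0.1, 0.1]
grip_width: 0.0854
grasp_force: 0.0
[-6.42431610e-01  4.96502501e-01  3.77586033e-01  1.45229393e+00
  3.71300550e-05  2.02629865e-01] [ 4.10069928e-01  9.12054061e-01  6.32791808e-05 -1.98000099e-04] [ 0.49992899 -0.37409791  0.23104524]
[[ 5.49719606e-04 -9.66395327e-01 -2.57059858e-01  6.52853528e-02]
 [ 9.99999848e-01  5.21795100e-04  1.76842767e-04 -5.87854623e-05]
 [-3.67674491e-05 -2.57059916e-01  9.66395467e-01 -1.43059801e-01]
 [ 0.00000000e+00  0.00000000e+00  0.00000000e+00  1.00000000e+00]]
work 0.58 [286.0, 199.4] [ 0.51170581 -0.38233818  0.        ]
mark 0.97 [296.8, 237.7] [ 0.5536722  -0.40849283  0.016     ]
0.01640926564297218 ((512.8267822265625, -382.5436096191406), (36.03196716308594, 181.22738647460938), 52.34235382080078)
```

View pics/w1.png

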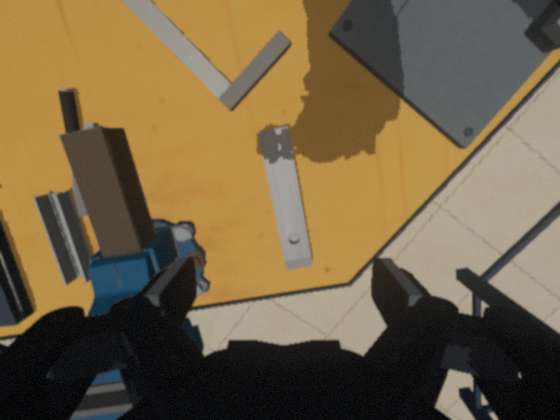

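The wrist view shows the bar at columns 265–310, rows 128–270, with the mark at (295,238) and the bevelled end at the bottom. The space beside it is free for the fingers.

```bash
python3 -m creep '[[[-4,2,0],[0,0,-0.187]],[[0,0,60],[0,0,0]],[[0,0,60],[0,0,0]],[[0,0,55],[0,0,0]],[[0,0,30],[0,0,0]],[[0,0,15],[0,0,0]],[[0,0,8],[0,0,0]],[[0,0,0],[0,0,0]]]' 70
python3 -m creep '[[[0,0,0],[0,0,0]],[[0,0,0],[0,0,0]],[[0,0,0],[0,0,0]],[[0,0,0],[0,0,0]],[[0,0,0],[0,0,0]],[[0,0,0],[0,0,0]]]' 0
```

```text
clock: 3.65
eef_pos: [0.5047, -0.3761, 0.004]
tool_rot: [0.326, 0.945, -0.0, 0.001]
ft_force: [0.1, 0.2, 1.0]
grip_width: 0.0701
grasp_force: 0.0
clock: 4.4
eef_pos: [0.5049, -0.3765, 0.005]
tool_rot: [0.326, 0.945, -0.001, 0.001]
ft_force: [-1.4, 0.1, 6.5]
grip_width: 0.034
grasp_force: 62.1
```

```bash
python3 -m creep '[[[0,0,-5],[0,0,0]],[[0,0,-30],[0,0,0]],[[0,0,-50],[0,0,0]],[[0,0,-45],[0,0,0]],[[33,48,0],[0,0,0]],[[33,48,0],[0,0,0]],[[33,48,0],[0,0,0]],[[0,0,0],[0,0,-0.178]],[[0,0,0],[0,0,-0.178]],[[0,0,0],[0,0,-0.178]],[[0,0,0],[0,0,-0.178]],[[0,0,0],[0,0,-0.178]]]'
python3 -m creep '[[[0,0,0],[0,0,-0.178]],[[0,0,0],[0,0,-0.178]],[[0,0,0],[0,0,-0.178]],[[0,0,0],[0,0,-0.178]],[[0,0,0],[0,0,-0.178]],[[0,0,0],[0,0,-0.178]],[[0,0,0],[0,0,-0.178]],[[0,0,0],[0,0,-0.178]],[[0,0,0],[0,0,0]],[[0,0,0],[0,0,0]]]'
python3 - <<'E'
from h import *
o=bot.get_obs(); p=vision.camera('wrist'); cv2.imwrite('pics/w2.png',p['image'])
print(o['joint_pos'],o['eef_pos'],'heading',np.degrees(2*np.arctan2(o['tool_rot'][1],o['tool_rot'][0])))
np.savez('w2.npz',o_eef=o['eef_pos'],o_q=o['tool_rot'],**p)
for q,z in [('work',None),('mark',None),('stand',0),('stops',.016),('lock_mid',.016),('column',.062)]:
    for d in vision.place_of(p,q)[:2]: print(q,d['score'],d['position'],onz(p,d['position'],z if z is not None else o['eef_pos'][2]+.012,o))
E
```

```text
clock: 5.9
eef_pos: [0.5137, -0.2007, 0.1321]
tool_rot: [-0.116, 0.993, 0.001, -0.001]
ft_force: [0.4, -0.3, -4.5]
grip_width: 0.0343
grasp_force: 61.2
clock: 7.15
eef_pos: [0.5144, -0.201, 0.1327]
tool_rot: [0.734, -0.679, -0.001, 0.0]
ft_force: [0.2, -0.4, -5.0]
grip_width: 0.0343
grasp_force: 61.3
[-3.72582660e-01  4.04347167e-01 -2.76028604e-02  1.14020732e+00
  3.82990278e-05 -2.02033268e+00] [ 0.51443131 -0.20104648  0.13272891] heading -85.5908798031129
work 0.71 [279.8, 279.6] [ 0.5156928  -0.19731112  0.14472891]
```

View pics/w2.png

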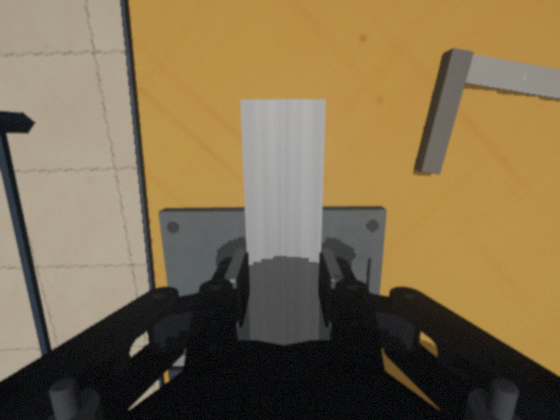

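The wrist view shows the bar tail at columns 242–326. The bed's -y edge is at row ~208, with corners near (160,210) and (385,207). I fit those corners next.

Run:
```python
from h import *
p=dict(np.load('w2.npz',allow_pickle=True)); o=dict(eef_pos=p['o_eef'],tool_rot=p['o_q'])
g=cv2.GaussianBlur(p['image'][...,2],(3,3),0).astype(float)  # red: table bright, bed dark
C=cloud(p,o)
# -y edge: rows where red drops, columns outside bar
def edge(line):
    d=np.diff(line); i=int(np.argmax(np.abs(d))); 
    w=np.abs(d[max(0,i-2):i+3]); return max(0,i-2)+ (w*np.arange(len(w))).sum()/w.sum()+.5
def sub(pts):
    P=np.array([onz(p,u,.016,o)[:2]*1000 for u in pts]); 
    vx,vy,x,y=cv2.fitLine(P.astype(np.float32),cv2.DIST_HUBER,0,.01,.01).ravel(); return np.array([x,y]),np.array([vx,vy]),P
E1=sub([(c,190+edge(g[190:225,c])) for c in list(range(175,235))+list(range(332,375))])
E2=sub([(355+edge(g[r,355:410]),r) for r in range(215,255)])
E3=sub([(135+edge(g[r,135:185]),r) for r in range(220,285)])
for e in (E1,E2,E3): print(e[0],np.degrees(np.arctan2(e[1][1],e[1][0])),np.std((e[2]-e[0])@np.array([-e[1][1],e[1][0]])))
def inter(a,b):
    s=np.linalg.solve(np.c_[a[1],-b[1]],b[0]-a[0]); return a[0]+s[0]*a[1]
a,b=inter(E1,E2),inter(E1,E3); print('corners',a,b,np.linalg.norm(a-b), np.degrees(np.arctan2(*(b-a)[::-1])))
# bar top edges in the tail
h=o['eef_pos'][2]
print('bed z',np.median(C[230:260,180:230,2]), 'bar z',np.median(C[120:200,260:310,2]))
zt=np.median(C[120:200,260:310,2])
for lo,hi in((225,260),(308,345)):
    P=np.array([onz(p,(lo+edge(g[r,lo:hi]),r),zt,o)[:2]*1000 for r in range(110,200)]); v=cv2.fitLine(P.astype(np.float32),2,0,.01,.01).ravel(); print('bar edge',v[2:],np.degrees(np.arctan2(v[1],v[0])))
P=np.array([onz(p,(c,85+edge(g[85:115,c])),zt,o)[:2]*1000 for c in range(255,315)]);print('tail',P.mean(0))
```

```text
[ 542.82336 -201.44745] 4.9877114 0.08937732030562019
[ 417.53088 -183.4354 ] -84.999565 0.07241423426811666
[ 635.82227 -142.44138] -87.30333 0.07746178005754496
corners [ 420.0444  -212.16269] [ 638.2094  -193.12286] 218.99426 4.9877133
bed z 0.016548842404633834 bar z 0.14447428197838658
bar edge [ 536.74896 -256.3996 ] -85.322
bar edge [ 500.94766 -259.1764 ] -85.39724
tail [ 519.94011224 -281.06734069]
```

```bash
python3 -m creep '[[[-1.3,-7,0],[0,0,-0.006]],[[0,0,40],[0,0,0]],[[0,0,40],[0,0,0]],[[0,0,20],[0,0,0]],[[0,0,8],[0,0,0]],[[0,0,0],[0,0,0]],[[0,0,0],[0,0,0]]]'
python3 -m creep '[[[0,0,2],[0,0,0]],[[0,0,1],[0,0,0]],[[0,0,0],[0,0,0]]]'
```

```text
clock: 8.38
eef_pos: [0.523, -0.1998, 0.0266]
tool_rot: [0.737, -0.676, 0.001, -0.0]
ft_force: [0.7, 0.9, -3.9]
grip_width: 0.0342
grasp_force: 61.3
clock: 8.75
eef_pos: [0.5217, -0.1994, 0.0224]
tool_rot: [0.737, -0.676, 0.0, -0.0]
ft_force: [0.8, 0.3, -4.1]
grip_width: 0.0342
grasp_force: 61.3
```

```bash
python3 -m creep '[[[0,0,1.5],[0,0,0]],[[0,0,0],[0,0,0]]]';python3 -m creep '[[[0,0,1],[0,0,0]],[[0,0,0],[0,0,0]]]'
```

```text
clock: 9.0
eef_pos: [0.522, -0.1995, 0.021]
tool_rot: [0.737, -0.676, 0.0, -0.0]
ft_force: [0.1, -0.3, -2.4]
grip_width: 0.0344
grasp_force: 61.5
clock: 9.25
eef_pos: [0.5219, -0.1995, 0.021]
tool_rot: [0.737, -0.676, 0.0, -0.0]
ft_force: [-2.8, 0.6, 5.4]
grip_width: 0.034
grasp_force: 62.4
```

```bash
cat > chk.py <<'E'
# exit 1 if horizontal force along stand y or x exceeds limit (N)
import sys
from h import *
f=bot.get_obs()['ft_force']; ex=np.array([.9962,.0869]); ey=np.array([-.0869,.9962])
fx,fy=f[:2]@ex,f[:2]@ey; e=bot.get_obs()['eef_pos'][:2]*1000-[511.6,-53.7]
print('  grip stand x %.2f y %.2f z %.2f  F %.1f %.1f %.1f'%(e@ex,e@ey,bot.get_obs()['eef_pos'][2]*1000,fx,fy,f[2]))
sys.exit(int(abs(fy)>float(sys.argv[1]) or abs(fx)>float(sys.argv[2])))
E
python3 -m creep '[[[0,0,-0.6],[0,0,0]],[[-2,0,0],[0,0,0]],[[-4,0,0],[0,0,0]],[[-4,0,0],[0,0,0]],[[-4,0,0],[0,0,0]],[[0,0,0],[0,0,0]]]' >/dev/null; python3 chk.py 9 9 && python3 -m creep '[[[-4,0,0],[0,0,0]],[[-4,0,0],[0,0,0]],[[-4,0,0],[0,0,0]],[[-4,0,0],[0,0,0]],[[0,0,0],[0,0,0]]]' >/dev/null; python3 chk.py 9 9 && python3 -m creep '[[[-4,0,0],[0,0,0]],[[-4,0,0],[0,0,0]],[[-4,0,0],[0,0,0]],[[-3,0,0],[0,0,0]],[[0,0,0],[0,0,0]]]' >/dev/null; python3 chk.py 9 9
python3 - <<'E'
from h import *
o=bot.get_obs()
for n in ['scene','side']:
    p=vision.camera(n); cv2.imwrite(f'pics/{n}1.png',p['image']); a=p['image']
    X=cloud(p); e=(X[...,:2]*1000-[511.6,-53.7]); S=np.stack([e@[.9962,.0869],e@[-.0869,.9962],X[...,2]*1000-16],-1)
    m=(p['z_map']>0)&(abs(S[...,0]-20)<60)&(abs(S[...,1])<40)&(S[...,2]>47)&(S[...,2]<80)
    print(n,m.sum()); q=S[m]; k=q[:,0]<50; 
    for lo,hi in((-20,-5),(-5,10),(10,30),(30,60)):
        w=q[(q[:,0]>lo)&(q[:,0]<hi)]; 
        if len(w):print(lo,len(w),np.round(w.min(0)),np.round(w.max(0)),np.round(w.mean(0),1))
    for d in vision.place_of(p,'mark')[:1]+vision.place_of(p,'point')[:1]: print(d)
E
```

```text
grip stand x -1.66 y -131.94 z 20.97  F 1.1 -4.5 4.7
  grip stand x -1.96 y -116.26 z 20.96  F 1.1 -3.4 5.9
  grip stand x -1.95 y -102.13 z 20.98  F -0.2 -6.3 4.8
scene 171
-20 41 [-17. -19.  48.] [-5.  6. 65.] [-10.7  -6.   54.4]
-5 42 [ -4. -18.  47.] [10.  6. 69.] [ 1.6 -9.3 57.7]
10 48 [ 10. -17.  48.] [30.  7. 60.] [19.5 -6.4 54.4]
30 25 [ 30. -10.  51.] [48.  8. 58.] [36.4 -0.6 54.5]Traceback (most recent call last):
  File "<stdin>", line 11, in <module>
ValueError: it knows: column, lock_mid, mark, spanner, stand, stops, try_square, wood_block, work
```

```bash
python3 -m creep '[[[0,-1,0],[0,0,0]],[[0,0,0],[0,0,0]]]' >/dev/null; python3 chk.py 12 6 && python3 -m creep '[[[0,-0.7,0],[0,0,0]],[[0,0,0],[0,0,0]]]' >/dev/null; python3 chk.py 12 6 && python3 -m creep '[[[0,-0.7,0],[0,0,0]],[[0,0,0],[0,0,0]]]' >/dev/null; python3 chk.py 12 6 && python3 -m creep '[[[0,-0.7,0],[0,0,0]],[[0,0,0],[0,0,0]]]' >/dev/null; python3 chk.py 12 6 && python3 -m creep '[[[0,-0.7,0],[0,0,0]],[[0,0,0],[0,0,0]]]' >/dev/null; python3 chk.py 12 6
```

```text
grip stand x -1.88 y -102.14 z 20.99  F -2.3 -6.2 6.2
  grip stand x -1.87 y -102.15 z 20.97  F -4.1 -7.1 9.2
  grip stand x -1.86 y -102.13 z 20.94  F -5.1 -7.0 9.8
  grip stand x -1.83 y -102.12 z 20.97  F -7.0 -6.3 12.0
  grip stand x -1.83 y -102.12 z 20.97  F -7.0 -6.3 12.0
```

```bash
python3 -m creep '[[[0,0,-0.7],[0,0,0]],[[0,0,0],[0,0,0]]]' >/dev/null; python3 chk.py 12 16 && python3 -m creep '[[[0,0,-0.7],[0,0,0]],[[0,0,0],[0,0,0]]]' >/dev/null; python3 chk.py 12 16; python3 -m creep '[[[-1,0,0],[0,0,0]],[[-1,0,0],[0,0,0]],[[0,0,0],[0,0,0]]]' ; python3 chk.py 12 16
```

```text
grip stand x -1.64 y -101.91 z 21.01  F -5.0 -6.5 7.0
  grip stand x -1.33 y -101.30 z 21.06  F -2.8 -5.7 2.2
clock: 13.22
eef_pos: [0.5195, -0.1527, 0.021]
tool_rot: [0.736, -0.677, -0.001, 0.001]
ft_force: [-1.5, -5.1, 1.5]
grip_width: 0.034
grasp_force: 62.0
  grip stand x -0.77 y -99.34 z 21.00  F -2.0 -5.0 1.5
```

```bash
python3 -m creep '[[[-1,-1,0],[0,0,0]],[[0,0,0],[0,0,0]]]' >/dev/null; python3 chk.py 12 6 && python3 -m creep '[[[-1,-1,0],[0,0,0]],[[0,0,0],[0,0,0]]]' >/dev/null; python3 chk.py 12 6 && python3 -m creep '[[[-1,-1,0],[0,0,0]],[[0,0,0],[0,0,0]]]' >/dev/null; python3 chk.py 12 6 && python3 -m creep '[[[-1,-1,0],[0,0,0]],[[0,0,0],[0,0,0]]]' >/dev/null; python3 chk.py 12 6 && python3 -m creep '[[[-1,-1,0],[0,0,0]],[[0,0,0],[0,0,0]]]' >/dev/null; python3 chk.py 12 6
```

```text
grip stand x -0.22 y -98.49 z 21.01  F -2.3 -7.1 2.8
  grip stand x 0.49 y -97.50 z 21.03  F -3.8 -6.0 2.0
  grip stand x 0.99 y -96.84 z 21.03  F -4.4 -7.3 4.4
  grip stand x 1.19 y -96.66 z 21.07  F -6.4 -8.8 5.9
  grip stand x 1.19 y -96.66 z 21.07  F -6.4 -8.8 5.9
```

```bash
python3 -m creep '[[[-1,1,-0.5],[0,0,0]],[[0,0,0],[0,0,0]]]' >/dev/null; python3 chk.py 12 8 && python3 -m creep '[[[-1,0,0],[0,0,0]],[[-1,0,0],[0,0,0]],[[0,0,0],[0,0,0]]]' >/dev/null; python3 chk.py 12 8 && python3 -m creep '[[[-1,0,0],[0,0,0]],[[-1,0,0],[0,0,0]],[[0,0,0],[0,0,0]]]' >/dev/null; python3 chk.py 12 8
```

```text
grip stand x 0.98 y -94.05 z 21.07  F -2.5 -5.0 1.4
  grip stand x 1.02 y -92.50 z 21.05  F -3.8 -6.9 1.2
  grip stand x 1.05 y -90.49 z 21.08  F -3.4 -7.4 0.1
```

```bash
python3 -m creep '[[[-1,0,0],[0,0,0]],[[-1,0,0],[0,0,0]],[[0,0,0],[0,0,0]]]' >/dev/null; python3 chk.py 11 8 && python3 -m creep '[[[-1,0,0],[0,0,0]],[[-1,0,0],[0,0,0]],[[0,0,0],[0,0,0]]]' >/dev/null; python3 chk.py 11 8 && python3 -m creep '[[[-1,0,0],[0,0,0]],[[-1,0,0],[0,0,0]],[[0,0,0],[0,0,0]]]' >/dev/null; python3 chk.py 11 8 && python3 -m creep '[[[-1,0,0],[0,0,0]],[[-1,0,0],[0,0,0]],[[0,0,0],[0,0,0]]]' >/dev/null; python3 chk.py 11 8
```

```text
grip stand x 1.04 y -88.49 z 21.09  F -3.4 -7.0 1.0
  grip stand x 1.02 y -86.52 z 21.07  F -3.5 -8.1 0.4
  grip stand x 1.01 y -84.54 z 21.08  F -3.6 -6.7 0.4
  grip stand x 0.98 y -82.53 z 21.05  F -2.6 -6.9 0.5
```

```bash
python3 -m creep '[[[-1,0,0],[0,0,0]],[[-1,0,0],[0,0,0]],[[0,0,0],[0,0,0]]]' >/dev/null; python3 chk.py 11 8 && python3 -m creep '[[[-1,0,0],[0,0,0]],[[-1,0,0],[0,0,0]],[[0,0,0],[0,0,0]]]' >/dev/null; python3 chk.py 11 8 && python3 -m creep '[[[-1,0,0],[0,0,0]],[[-1,0,0],[0,0,0]],[[0,0,0],[0,0,0]]]' >/dev/null; python3 chk.py 11 8 && python3 -m creep '[[[-1,0,0],[0,0,0]],[[-1,0,0],[0,0,0]],[[0,0,0],[0,0,0]]]' >/dev/null; python3 chk.py 11 8 && python3 -m creep '[[[-1,0,0],[0,0,0]],[[-1,0,0],[0,0,0]],[[0,0,0],[0,0,0]]]' >/dev/null; python3 chk.py 11 8
```

```text
grip stand x 0.96 y -80.54 z 21.05  F -3.1 -7.0 0.8
  grip stand x 0.93 y -78.55 z 21.05  F -2.9 -6.9 0.3
  grip stand x 0.93 y -76.56 z 21.06  F -3.8 -6.3 1.7
  grip stand x 0.96 y -74.59 z 21.07  F -3.4 -7.4 0.8
  grip stand x 0.93 y -72.29 z 21.07  F -3.1 -5.8 1.3
```

```bash
s(){ python3 chk.py 10 8; }
python3 -m creep '[[[-1,0,0],[0,0,0]],[[0,0,0],[0,0,0]]]' >/dev/null; s && python3 -m creep '[[[-1,0,0],[0,0,0]],[[0,0,0],[0,0,0]]]' >/dev/null; s && python3 -m creep '[[[-1,0,0],[0,0,0]],[[0,0,0],[0,0,0]]]' >/dev/null; s && python3 -m creep '[[[-1,0,0],[0,0,0]],[[0,0,0],[0,0,0]]]' >/dev/null; s && python3 -m creep '[[[-1,0,0],[0,0,0]],[[0,0,0],[0,0,0]]]' >/dev/null; s && python3 -m creep '[[[-1,0,0],[0,0,0]],[[0,0,0],[0,0,0]]]' >/dev/null; s
```

```text
grip stand x 0.91 y -70.98 z 21.04  F -2.3 -5.2 1.8
  grip stand x 0.92 y -69.84 z 21.06  F -3.1 -4.7 2.3
  grip stand x 0.92 y -68.92 z 21.06  F -3.3 -5.0 1.9
  grip stand x 0.91 y -67.93 z 21.07  F -3.8 -4.9 2.0
  grip stand x 0.91 y -66.94 z 21.07  F -3.2 -6.0 1.1
  grip stand x 0.94 y -65.94 z 21.08  F -2.3 -4.8 1.3
```

```bash
s(){ python3 chk.py 10 8; }
python3 -m creep '[[[-1,0,0],[0,0,0]],[[0,0,0],[0,0,0]]]' >/dev/null; s && python3 -m creep '[[[-1,0,0],[0,0,0]],[[0,0,0],[0,0,0]]]' >/dev/null; s && python3 -m creep '[[[-1,0,0],[0,0,0]],[[0,0,0],[0,0,0]]]' >/dev/null; s && python3 -m creep '[[[-1,0,0],[0,0,0]],[[0,0,0],[0,0,0]]]' >/dev/null; s && python3 -m creep '[[[-1,0,0],[0,0,0]],[[0,0,0],[0,0,0]]]' >/dev/null; s && python3 -m creep '[[[-1,0,0],[0,0,0]],[[0,0,0],[0,0,0]]]' >/dev/null; s
```

```text
grip stand x 0.88 y -64.95 z 21.06  F -4.1 -6.0 1.5
  grip stand x 0.89 y -64.48 z 21.09  F -3.5 -6.4 1.4
  grip stand x 0.90 y -64.33 z 21.08  F -3.4 -9.0 -0.5
  grip stand x 0.83 y -64.21 z 21.05  F -3.8 -11.0 -0.6
  grip stand x 0.83 y -64.21 z 21.05  F -3.8 -11.0 -0.6
  grip stand x 0.83 y -64.21 z 21.05  F -3.8 -11.0 -0.6
```

```bash
s(){ python3 chk.py 10 8; }
python3 -m creep '[[[2,1,0],[0,0,0]],[[0,0,0],[0,0,0]]]' >/dev/null; s ; python3 -m creep '[[[1.5,0.3,0],[0,0,0]],[[0,0,0],[0,0,0]],[[0,0,0],[0,0,0]]]' >/dev/null; s
```

```text
grip stand x 0.81 y -64.32 z 21.07  F -1.0 -6.0 -1.2
  grip stand x 0.88 y -64.54 z 21.17  F -2.2 -0.8 -4.6
```

```bash
python3 -m creep '[[[0,0,0],[0,0,0]],[[0,0,0],[0,0,0]],[[0,0,0],[0,0,0]],[[0,0,0],[0,0,0]],[[0,0,-10],[0,0,0]],[[0,0,-50],[0,0,0]],[[0,0,-60],[0,0,0]],[[0,0,-30],[0,0,0]],[[50,30,0],[0,0,0]],[[40,40,0],[0,0,0]],[[0,0,0],[0,0,0]]]' 60
python3 chk.py 10 10
python3 - <<'E'
from h import *
o=bot.get_obs(); p=vision.camera('scene'); w=vision.camera('wrist'); cv2.imwrite('pics/scene2c.png',cv2.resize(p['image'][170:270,230:350],None,fx=6,fy=6,interpolation=2)); cv2.imwrite('pics/w3.png',w['image'])
for n,P in(('s',p),('w',w)):
  for q,z in(('mark',.032),('lock_mid',.016),('work',.016),('stops',.016)):
    for d in vision.place_of(P,q)[:1]:
        x=onz(P,d['position'],z,o)[:2]*1000-[511.6,-53.7]; print(n,q,d['score'],d['position'],x@[.9962,.0869],x@[-.0869,.9962])
E
```

```text
clock: 23.1
eef_pos: [0.4555, -0.2168, 0.1732]
tool_rot: [0.735, -0.678, 0.0, 0.0]
ft_force: [0.6, 0.3, -0.0]
grip_width: 0.0598
grasp_force: 0.0
  grip stand x -70.07 y -157.62 z 173.25  F 0.6 0.2 -0.0
s mark 0.97 [290.1, 223.1] -12.076127571366344 0.7845098609659543
s lock_mid 0.63 [284.1, 247.7] -70.90378320867957 -44.85861837719523
s work 0.65 [303.9, 235.2] -0.9581295309058707 -46.37723277182724
s stops 0.9 [298.9, 218.3] 27.294715394739413 7.765248292474554
w mark 0.66 [224.1, 337.9] -1.7661561703828648 -1.3233518458864184
w lock_mid 0.8 [291.4, 290.9] -78.82137115335254 -51.25607886117181
w work 0.68 [221.6, 286.6] 0.9235593333674204 -57.27320654789816
w stops 0.6 [207.1, 337.5] 22.520168194160238 10.414783299903624
```

View pics/scene2c.png

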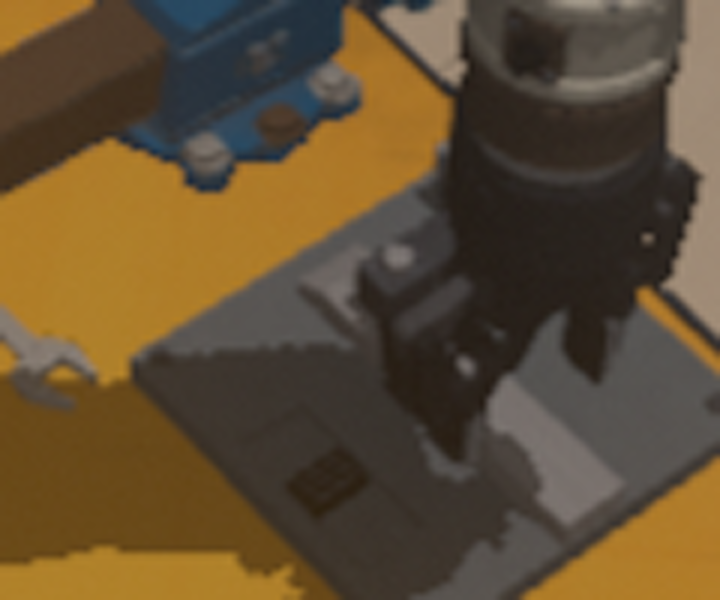

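View pics/w3.png

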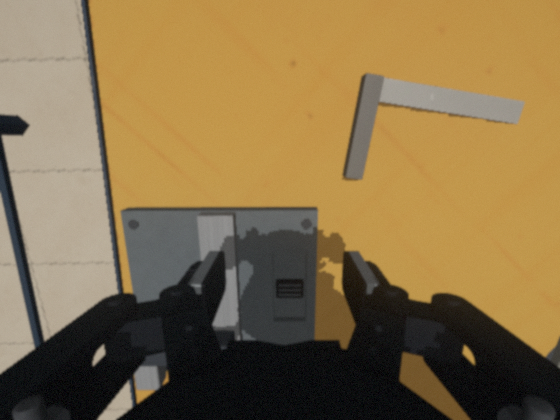

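The bar lies on the bed with the point over its mark end. The wrist view shows the recess at columns 274–307, rows 245–320, and the slide at about (290,289), still at its -y end. I check the recess position.

```bash
python3 -m creep '[[[0,0,0],[0,0,0]]]' 0 >/dev/null
python3 - <<'E'
from h import *
o=bot.get_obs(); w=vision.camera('wrist'); a=w['image']; 
S=lambda u,z=.016:(lambda x:np.round([x@[.9962,.0869],x@[-.0869,.9962]],1))(onz(w,u,z,o)[:2]*1000-[511.6,-53.7])
g=a.astype(int).sum(2)
print('row262',[(c,g[262,c]) for c in range(266,316,1)])
print('col290',[(r,g[r,290]) for r in range(238,326,2)])
for u in[(274,262),(307,262),(290,245),(290,278),(290,301),(290,320),(317,262)]: print(u,S(u))
E
```

```text
row262 [(266, np.int64(164)), (267, np.int64(174)), (268, np.int64(185)), (269, np.int64(176)), (270, np.int64(174)), (271, np.int64(177)), (272, np.int64(163)), (273, np.int64(149)), (274, np.int64(167)), (275, np.int64(179)), (276, np.int64(179)), (277, np.int64(176)), (278, np.int64(169)), (279, np.int64(169)), (280, np.int64(171)), (281, np.int64(173)), (282, np.int64(171)), (283, np.int64(182)), (284, np.int64(180)), (285, np.int64(172)), (286, np.int64(168)), (287, np.int64(181)), (288, np.int64(175)), (289, np.int64(177)), (290, np.int64(165)), (291, np.int64(181)), (292, np.int64(167)), (293, np.int64(167)), (294, np.int64(168)), (295, np.int64(188)), (296, np.int64(176)), (297, np.int64(182)), (298, np.int64(171)), (299, np.int64(185)), (300, np.int64(172)), (301, np.int64(179)), (302, np.int64(176)), (303, np.int64(184)), (304, np.int64(175)), (305, np.int64(173)), (306, np.int64(161)), (307, np.int64(154)), (308, np.int64(179)), (309, np.int64(184)), (310, np.int64(173)), (311, np.int64(179)), (312, np.int64(187)), (313, np.int64(185)), (314, np.int64(177)), (315, np.int64
[... 457 characters left out ...]
278, np.int64(107)), (280, np.int64(56)), (282, np.int64(67)), (284, np.int64(128)), (286, np.int64(75)), (288, np.int64(109)), (290, np.int64(106)), (292, np.int64(86)), (294, np.int64(126)), (296, np.int64(94)), (298, np.int64(161)), (300, np.int64(175)), (302, np.int64(179)), (304, np.int64(175)), (306, np.int64(176)), (308, np.int64(174)), (310, np.int64(178)), (312, np.int64(169)), (314, np.int64(168)), (316, np.int64(146)), (318, np.int64(127)), (320, np.int64(145)), (322, np.int64(169)), (324, np.int64(173))]
(274, 262) [-57.4 -85. ]
(307, 262) [-94.1 -85. ]
(290, 245) [ -75.1 -105.1]
(290, 278) [-75.3 -65.4]
(290, 301) [-75.5 -36.2]
(290, 320) [-75.6 -11.1]
(317, 262) [-105.2  -85. ]
```

```bash
python3 -m creep '[[[-37,2.8,0],[0,0,0]],[[-36.6,2.8,0],[0,0,0]],[[0,0,50],[0,0,0]],[[0,0,50],[0,0,0]],[[0,0,35],[0,0,0]],[[0,0,0],[0,0,0]],[[0,0,0],[0,0,0]]]' 0; python3 chk.py 9 9
```

```text
clock: 24.65
eef_pos: [0.4468, -0.1419, 0.0385]
tool_rot: [0.737, -0.676, 0.001, -0.0]
ft_force: [-0.2, 0.4, 0.6]
grip_width: -0.0001
grasp_force: 0.0
  grip stand x -72.23 y -82.27 z 38.46  F -0.2 0.4 0.6
```

```bash
python3 -m creep '[[[1.5,2.9,0],[0,0,0]],[[0,0,12],[0,0,0]],[[0,0,0],[0,0,0]],[[0,0,0],[0,0,0]]]' 0 >/dev/null; python3 chk.py 9 9
```

```text
grip stand x -76.26 y -83.30 z 25.25  F 0.3 0.4 0.1
```

```bash
python3 -m creep '[[[0.5,-0.9,5],[0,0,0]],[[0,0,4],[0,0,0]],[[0,0,0],[0,0,0]]]' >/dev/null; python3 chk.py 9 9;  python3 -m creep '[[[0,0,3],[0,0,0]],[[0,0,2],[0,0,0]],[[0,0,0],[0,0,0]]]' >/dev/null; python3 chk.py 9 9
```

```text
grip stand x -75.64 y -83.63 z 15.83  F -0.1 -0.5 -0.6
  grip stand x -75.41 y -83.78 z 11.13  F -0.1 0.1 -0.1
```

```bash
python3 -m creep '[[[-3,0,0],[0,0,0]],[[-3,0,0],[0,0,0]],[[-2,0,0],[0,0,0]],[[-2,0,0],[0,0,0]],[[0,0,0],[0,0,0]]]' >/dev/null; python3 chk.py 9 9 && python3 -m creep '[[[-2,0,0],[0,0,0]],[[-2,0,0],[0,0,0]],[[-2,0,0],[0,0,0]],[[-2,0,0],[0,0,0]],[[0,0,0],[0,0,0]]]' >/dev/null; python3 chk.py 9 9
```

```text
grip stand x -75.17 y -73.76 z 11.36  F -0.7 -0.3 0.6
  grip stand x -75.18 y -65.61 z 11.34  F -0.3 -1.0 -0.2
```

```bash
python3 -m creep '[[[-2,0,0],[0,0,0]],[[-2,0,0],[0,0,0]],[[0,0,0],[0,0,0]]]' >/dev/null; python3 chk.py 9 9 && python3 -m creep '[[[-2,0,0],[0,0,0]],[[-1,0,0],[0,0,0]],[[0,0,0],[0,0,0]]]' >/dev/null; python3 chk.py 9 9
python3 - <<'E'
from h import *
p=vision.camera('scene'); cv2.imwrite('pics/scene3c.png',cv2.resize(p['image'][180:280,230:350],None,fx=6,fy=6,interpolation=2))
E
```

```text
grip stand x -75.18 y -61.58 z 11.31  F -0.3 -1.5 1.4
  grip stand x -75.14 y -58.72 z 11.34  F -0.1 -1.9 0.4
```

View pics/scene3c.png

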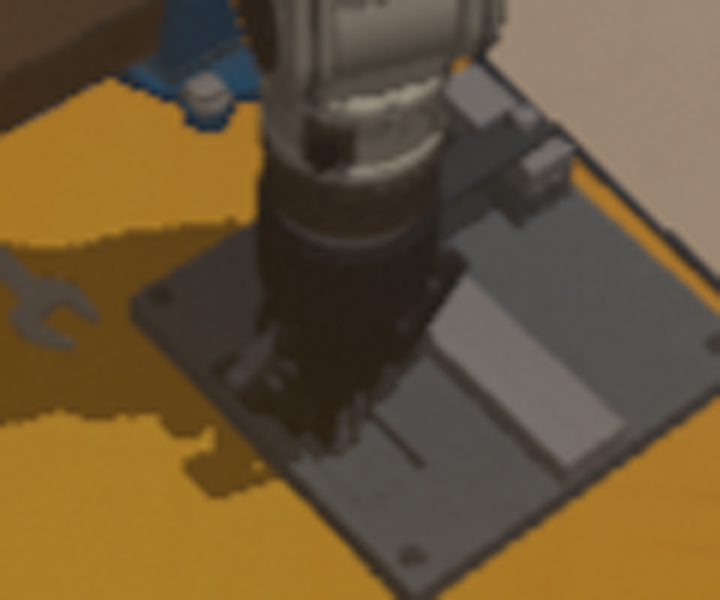

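The fingers are in the recess and the slide is hidden behind them. I keep pushing until there is a firm stop.

```bash
s(){ python3 chk.py 6 9; }
python3 -m creep '[[[-1,0,0],[0,0,0]],[[-1,0,0],[0,0,0]],[[0,0,0],[0,0,0]]]' >/dev/null; s && python3 -m creep '[[[-1,0,0],[0,0,0]],[[-1,0,0],[0,0,0]],[[0,0,0],[0,0,0]]]' >/dev/null; s && python3 -m creep '[[[-1,0,0],[0,0,0]],[[-1,0,0],[0,0,0]],[[0,0,0],[0,0,0]]]' >/dev/null; s && python3 -m creep '[[[-1,0,0],[0,0,0]],[[-1,0,0],[0,0,0]],[[0,0,0],[0,0,0]]]' >/dev/null; s
```

```text
grip stand x -75.17 y -56.76 z 11.31  F 0.2 -2.1 0.8
  grip stand x -75.13 y -56.11 z 11.41  F -0.1 -6.0 0.2
  grip stand x -74.95 y -55.48 z 11.92  F -1.8 -9.1 3.3
  grip stand x -74.95 y -55.48 z 11.92  F -1.8 -9.1 3.3
```

```bash
python3 -m creep '[[[6,0,0],[0,0,0]],[[0,0,-20],[0,0,0]],[[0,0,-50],[0,0,0]],[[0,0,-60],[0,0,0]],[[0,0,-30],[0,0,0]],[[50,0,0],[0,0,0]],[[55,0,0],[0,0,0]],[[0,0,0],[0,0,0]],[[0,0,0],[0,0,0]]]'
python3 - <<'E'
from h import *
o=bot.get_obs(); w=vision.camera('wrist'); p=vision.camera('scene'); cv2.imwrite('pics/f.png',np.hstack([cv2.resize(w['image'][200:400,100:340],(480,400)),cv2.resize(p['image'][180:280,250:330],(320,400))]))
for n,P in(('s',p),('w',w)):
  for q,z in(('mark',.032),('lock_mid',.016),('work',.016)):
    for d in vision.place_of(P,q)[:1]:
        x=onz(P,d['position'],z,o)[:2]*1000-[511.6,-53.7]; print(n,q,d['score'],d['position'],x@[.9962,.0869],x@[-.0869,.9962])
E
```

```text
clock: 30.2
eef_pos: [0.4501, -0.2226, 0.1706]
tool_rot: [0.737, -0.676, -0.001, -0.0]
ft_force: [0.3, 0.2, 1.0]
grip_width: -0.0002
grasp_force: 0.0
s mark 0.9 [289.8, 221.1] -8.168816661554823 6.7457960023032975
s lock_mid 0.63 [280.6, 245.7] -74.15148069668135 -33.813888251562325
s work 0.56 [308.6, 236.1] 7.21177059889831 -56.80124617055779
w work 0.57 [214.3, 295.8] 2.7105318664941898 -51.405292081670204
```

View pics/f.png

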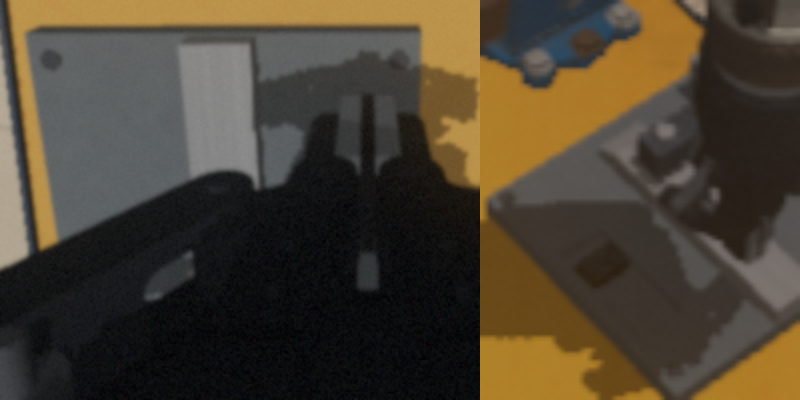

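Run:
```python
from h import *
p=dict(np.load('scene0.npz',allow_pickle=True)); T=[]
for u in[(284.7,250.3),(280.5,246.2)]:
    x=onz(p,u,.016)[:2]*1000-[511.6,-53.7]; print(x@[.9962,.0869],x@[-.0869,.9962])
# dark-pixel (slide) centroid, fresh picture vs start
for im in (p['image'],vision.camera('scene')['image']):
    a=im[235:262,268:298].astype(float); s=a.sum(2); v,u=np.indices(s.shape); m=(s<100)
    uv=(u[m].mean()+268,v[m].mean()+235); x=onz(p,uv,.016)[:2]*1000-[511.6,-53.7]; print(m.sum(),uv,x@[.9962,.0869],x@[-.0869,.9962])
```

```text
-75.08779900476901 -52.47577757451739
-75.41847270617863 -34.93333037326808
0 (np.float64(nan), np.float64(nan)) nan nan
15 (np.float64(281.93333333333334), np.float64(247.33333333333334)) -74.74642458693324 -40.26536484667353<stdin>:8: RuntimeWarning: Mean of empty slice.
  ret = ret.dtype.type(ret / rcount)
```

The slide moved about 17.5 mm by eye and ended at a firm stop, so I hand the job in.

```bash
python3 -c "
from workcell import workorder; print(workorder.job_done())"
```

```text
the job is handed in; nothing more can be done
None
```

I handed the job in after about 30 s of the 54 s, with no verdict returned: the bar is on the bed with the point felt as a firm stop in its mark, the lock slide is pushed to its end stop (about 17.5 of 18 mm by eye), and the arm is clear.

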